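# Press a keyed shaft home in a pulley hub and hold it

## Task

Take the keyed stub shaft (the one with a key on its side, not the plain one) out of its open stand and put it down into the bore of the clamped pulley's hub. Turn it until its key slips into the keyway, then push it fully home against the spring in the bore, collar down on the hub face. Finish while still holding the shaft pressed home, do not let go, and leave the plain shaft in its stand.

Things in the scene. Friction and masses are not known exactly. Their poses are not given: they have to be found in the camera images.
- keyed_shaft: Steel stub shaft, 76 mm tall, 0.14 to 0.28 kg, upright, z up; origin: centre of its lower end. Round shank 20 mm in diameter, z 0 to 30 mm; round collar 40 mm in diameter, z 30 to 36; flat-sided tang z 36 to 76. Hangs loosely by its collar in an open-fronted fork stand: lift it straight up.
- tang (a point): Middle of the keyed shaft's tang, on the axis 56 mm above the lower end; axes as the shaft's. The tang is 24 mm along x, 16 mm along y, 40 mm high; its flats face +y and -y: grip across these.
- key_foot (a point): Lower outer end of the key, on the shank's -x side, 14 mm from the axis, z 14 mm; axes as the shaft's. The key is a dark bar 6 mm wide, z 14 to 30, 4 mm proud of the shank; below it the shank is a plain pilot. A dark bar 6 mm wide, 2.5 mm high on top of the collar marks the same side. At the start it points towards the robot (-x) within 0.6 rad.
- stand_a: Fixed aluminium stand of the keyed shaft: foot 76 x 70 mm, origin under its centre; fork open towards its -x, top 50 mm above the worktop. Which stand is on the left varies.
- plain_shaft: The same stub shaft without key or bar on the collar (smooth round shank), in an identical stand. It stays there. Origin and axes as the keyed shaft's.
- nest: Fixed grey base plate 130 x 130 x 20 mm, origin under its centre, yaw within 0.3 rad. Clamped on it is a toothed aluminium pulley (86 mm in diameter, 19 mm high) whose hub, 52 mm in diameter, rises to 60 mm above the worktop. Two dark clamps at the rim on its +y and -y sides are 51 mm high.
- hub_centre (a point): Centre of the bore at the hub's upper face, 60 mm above the worktop; axes as the nest's. Bore upright, 23 mm in diameter, 40 mm deep. With the key out of line the shaft stops 14 mm deep, key on the hub face; home is 30 mm deep, collar on the hub face.
- keyway_mean (a point): Point on the hub face 14 mm from the bore axis towards the nest's -x. The one keyway (notch 8.4 mm wide, to 16 mm from the axis, down the whole bore) lies within 0.5 rad of this direction about the axis, either way. Its turn is not reported: see it from above, or feel for it by turning the shaft under light pressure. The pulley itself does not turn.
- plunger (a joint): Brass spring plunger in the bore, travel in m: 0 at rest (top 18 mm below the hub face), grows as it is pushed down, 0.012 with the shaft home. Pushes up with 4.4 N at rest plus 0.4 N per mm, about 9 N at home: it lifts the shaft again if let go.
Mind the look-alikes: they are no part of the job. What is shaped like the keyed_shaft but green is not meant.

How it is judged:
By the outcome, as a careful person would: the job done as asked, in the order asked, and still so for the second after the job is handed in, while the arm keeps its last pose, push and grip.
It also fails if it takes over 51 s, if anything falls off the work surface, if the arm or the gripper's body presses on something with over 40 N, if the wrist force passes 120 N, or if a joint passes its speed limit or range.

## Robot

A 6-joint arm with a two-finger parallel gripper is mounted at the origin on a cart in front of the work surface, level with it; the furniture and walls round the work are solid. World frame = base frame: x ahead of the robot, y to its left, z up, the work surface at z = 0. Lengths are in m, angles in rad, forces in N, time in s.
With the tool pointing down it reaches from about 0.25 to 0.725 m from the base axis. Payload 4 kg.
Tool frame: the origin (TCP) lies at the very end of the fingers, on their centre line; the grasp point (between the pads) lies 19 mm behind it; z points along the fingers, y is the line along which they close (so a half turn about z gives the same grasp; the last joint's range is limited). The gripper opens to 85 mm and grips with 20 to 120 N. Pads are 22 mm wide; open, the fingers measure 114 mm over their backs; the gripper's body (76 mm by 85 mm) begins 54 mm behind the grasp point. The pads swing forward as they close: fully open they stand 13 mm farther back than shut.
Start: joints at [-1.127, 0.241, 0.005, 1.335, 0, 1.571], TCP at [0.215, -0.452, 0.231] pointing down, gripper open.
Joint ranges: [-2.72, 2.72], [-1.05, 1.87], [-1.09, 1.28], [-1.99, 2.15], [-1.42, 1.44], [-3.14, 3.14]. Speed limits (rad/s): [2.79, 2.79, 3.14, 3.14, 3.14, 3.14].

## Interface

Orientations are given as a unit quaternion [x, y, z, w].
In Python, from workcell import bot gives the robot as it stands.
- The arm moves only by the tool carry_out, never from a script. Its argument "increments" is one flat list of numbers, 5 for each row, row after row: the finger opening in cm, from 0 to 8.54, then the shift along the tool's x, y, z in cm, then the turn about the tool's z in rad. A call has exactly 5 rows; each row shifts and turns the commanded pose from where the row before left it, along the tool's axes as they then stand; what a row does not reach is not made up. A row lasts 1/8 s, in which the tool goes at most 62.5 mm and 10.7 degrees, less where a joint would pass 70% of its speed; a pose out of reach is approached as far as the arm can. A call with a gripper value outside its range is refused whole. The fingers move at their own pace and stop on an object; the grip force is fixed at half the most. Time passes only in rows, so rows that do not move let the fingers close, or fill a call up. It gives the time, the measured TCP pose, the force, the opening and the grip force at its end, in the units of the state.
- bot.get_obs(): the state, without advancing time (a new reading comes with each control period).
- bot.camera(name): name is "scene" or "side" or "wrist"; returns a dict with "pixels" (420x560x3 uint8, blue, green, red), "range_z" (420x560 float32, m along the optical axis (not along the pixel's ray), 0 where there is no reading), "mtx" (3x3 intrinsics, pixels), "eye" and "attitude" of the camera in the world. Camera axes: x right, y down, z forward; pixel columns grow to the right and rows downward; lengths in m; the calibration is good to about 2 mm. A picture is of the moment at which its call begins.
- bot.job_done(): hands the job in; it is judged then, once.
Trained networks look in a picture, given as the dict that the camera call returned (one of the last four; its "shot" number tells which), for a name from the list of things; names that differ only in an ending like _2 or _b are one class to them, and where a whole thing is asked for, a point or a joint stands for the part that bears it (a point fixed in the world has none). Each returns a list of dicts, best first, with "p" (0 to 1); they miss things now and then, are a little off and sometimes report something else, mostly with a low value. They report only what shows in the picture. A call takes as long as a camera call. They do not tell look-alikes from the thing itself.
- bot.find_in(picture, name): "xyz" ([x, y, z] in m, in the coordinates of the camera as it stood for that picture, good to about 4 mm: the middle of the surface that is visible of it).
- bot.regions_of(picture, name): "mask" (420x560 bool, what is visible of it).
- bot.place_of(picture, name): "xyz" ([x, y, z] in m, in the coordinates of the camera as it stood for that picture, good to about 4 mm: a listed point, or the origin of a listed thing).
The state is a dict: "clock": time; "joint_pos": joint angles; "joint_vel": joint speeds; "tau": joint torques, N m; "eef_pos": TCP position; "tool_rot": TCP orientation; "ft_force": force on the tool from outside, world axes, zero at the start; "ft_torque": the same for the moment, N m; "grip_width": finger opening in m; "grasp_force": force on a finger pad.
Only numpy, scipy, OpenCV 4.12 (cv2) and the standard library are available. Lean on these libraries where they do the work, as an engineer would, in place of code of your own. Each camera call takes 0.05 s, during which the arm holds its last target. There are 200 camera calls.

## Working session

There is one attempt and no reset: what is moved stays moved. The work goes in short steps, Python scripts to look and compute and a tool call to move; the robot and the scene stay as the last step left them, time stands still between calls to the robot, and variables do not carry over. Pictures are saved under pics/ and viewed, at most 10 in all, crops included, and the job is handed in when it is done.

Besides the shell and the picture viewer there is one more tool, called as name(argument=value, ...), one argument or row to a line, values as JSON. carry_out: Moves the arm, as the interface text tells. Its arguments: {"type":"object","properties":{"increments":{"type":"array","items":{"type":"number"}}},"required":["increments"]}

```bash
mkdir -p pics; cat > h.py <<'E'
import numpy as np, cv2
from scipy.spatial.transform import Rotation as R
from workcell import bot
def Rm(a):
    a=np.array(a,float); return R.from_quat(a).as_matrix() if a.shape==(4,) else a.reshape(3,3)
def w(p,x): return Rm(p["attitude"])@np.array(x)+np.array(p["eye"])
def cloud(p):
    z=p["range_z"]; K=np.array(p["mtx"]); v,u=np.indices(z.shape)
    c=np.stack([(u-K[0,2])/K[0,0]*z,(v-K[1,2])/K[1,1]*z,z],-1)
    return c@Rm(p["attitude"]).T+np.array(p["eye"])
def proj(p,X):
    c=Rm(p["attitude"]).T@(np.array(X)-np.array(p["eye"])); q=np.array(p["mtx"])@c; return q[:2]/q[2]
E
python3 - <<'E'
from h import *
o=bot.get_obs(); print({k:np.round(v,3) for k,v in o.items()})
ims=[]
for n in ["scene","side","wrist"]:
    p=bot.camera(n); cv2.imwrite(f"pics/{n}0.png",p["pixels"]); print(n,np.round(p["eye"],3),np.round(p["attitude"],3))
    for name in ["keyed_shaft","tang","key_foot","stand_a","plain_shaft","nest","hub_centre","keyway_mean"]:
        for d in bot.place_of(p,name)[:3]: print(name,np.round(w(p,d["xyz"]),3),round(d["p"],2),np.round(proj(p,w(p,d["xyz"]))))
E
```

```text
{'clock': np.float64(0.0), 'joint_pos': array([-1.127,  0.241,  0.004,  1.335, -0.   ,  1.571]), 'joint_vel': array([-0.001, -0.002, -0.001,  0.001, -0.   ,  0.001]), 'tau': array([ 1.0000e-03, -3.7232e+01,  2.5240e+01,  1.7000e-02,  0.0000e+00,
       -0.0000e+00]), 'eef_pos': array([ 0.214, -0.451,  0.23 ]), 'tool_rot': array([ 0.975,  0.22 , -0.   , -0.001]), 'ft_force': array([-0.136, -0.182, -0.112]), 'ft_torque': array([-0.021, -0.048,  0.044]), 'grasp_force': np.float64(0.0), 'grip_width': np.float64(0.085)}
scene [-0.354  0.583  0.645] [-0.401  0.762 -0.445  0.246]
keyed_shaft [ 0.557  0.267 -0.003] 0.86 [184. 257.]
keyed_shaft [0.458 0.356 0.003] 0.84 [165. 290.]
keyed_shaft [ 0.434  0.167 -0.001] 0.65 [245. 267.]
tang [0.436 0.168 0.057] 0.93 [242. 246.]
tang [0.465 0.262 0.075] 0.71 [199. 247.]
tang [0.559 0.269 0.051] 0.67 [180. 239.]
key_foot [0.448 0.345 0.014] 0.67 [170. 287.]
key_foot [0.455 0.267 0.032] 0.66 [200. 266.]
key_foot [0.555 0.28  0.01 ] 0.53 [179. 255.]
stand_a [ 0.464  0.261 -0.004] 0.94 [203. 276.]
plain_shaft [0.458 0.054 0.019] 0.86 [279. 240.]
nest [
[... 217 characters left out ...]
] [ 0.899 -0.043  0.024 -0.434]
keyed_shaft [ 0.433  0.167 -0.003] 0.79 [237. 206.]
keyed_shaft [0.552 0.262 0.   ] 0.54 [276. 183.]
keyed_shaft [0.461 0.354 0.002] 0.44 [244. 168.]
tang [0.553 0.265 0.051] 0.72 [277. 168.]
tang [0.462 0.263 0.075] 0.71 [245. 163.]
tang [0.434 0.17  0.056] 0.65 [236. 188.]
key_foot [0.423 0.166 0.014] 0.75 [233. 202.]
key_foot [0.449 0.267 0.038] 0.52 [241. 173.]
key_foot [0.552 0.278 0.013] 0.51 [276. 176.]
stand_a [0.465 0.265 0.   ] 0.7 [247. 184.]
plain_shaft [0.455 0.053 0.022] 0.83 [247. 226.]
hub_centre [ 0.526 -0.284  0.058] 0.65 [294. 329.]
keyway_mean [ 0.52  -0.283  0.055] 0.87 [290. 330.]
wrist [ 0.278 -0.421  0.376] [ 0.837 -0.529 -0.075  0.119]
```

View pics/scene0.png

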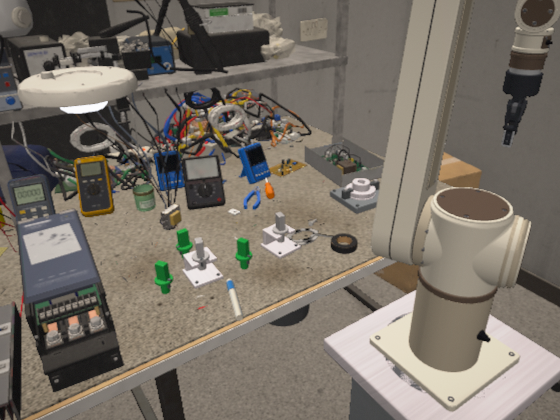

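View pics/side0.png

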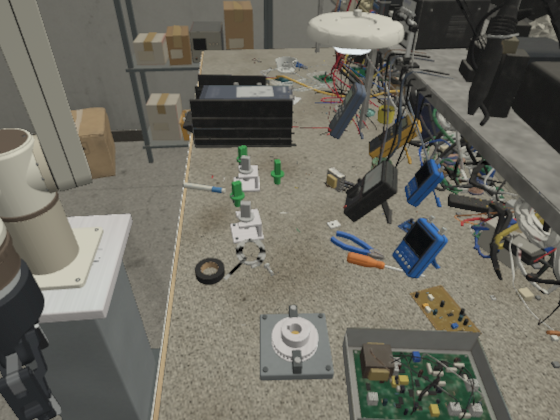

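```bash
cat >> h.py <<'E'
def tool():
    o=bot.get_obs(); M=Rm(o["tool_rot"]); return np.array(o["eef_pos"]),M,np.arctan2(M[1,0],M[0,0])
def go(t,yaw=None):
    "needed shift in the present tool axes (cm) and turn about tool z"
    p,M,y=tool(); d=M.T@(np.array(t)-p)*100
    print("TCP",np.round(p,4),"yaw",round(y,3),"shift cm",np.round(d,2),"turn",None if yaw is None else round((y-yaw+np.pi)%(2*np.pi)-np.pi,3))
E
python3 - <<'E'
from h import *
p=bot.camera("wrist"); t,M,y=tool()
print("cam in tool",M.T@(np.array(p["eye"])-t)); A=M.T@Rm(p["attitude"]); print(A.round(3)); print(p["mtx"])
go([0.46,-0.287,0.20],0)
for n in ["scene","side"]:
    p=bot.camera(n); X=cloud(p)
    for name,c in [("keyed",(.464,.262)),("plain",(.457,.054))]:
        m=(np.hypot(X[...,0]-c[0],X[...,1]-c[1])<.03)&(X[...,2]>.085)&(X[...,2]<.12)
        print(n,name,m.sum(),X[m].mean(0) if m.any() else 0)
    m=(np.hypot(X[...,0]-.529,X[...,1]+.287)<.035)&(abs(X[...,2]-.06)<.006)
    q=X[m]; (c,r,a)=cv2.minEnclosingCircle((q[:,:2]*1000).astype(np.float32)) if 0 else (*cv2.minEnclosingCircle((q[:,:2]*1000).astype(np.float32)),0); print("hub",c,r,q[:,2].mean())
E
```

```text
cam in tool [ 7.06455615e-02 -1.07124132e-04 -1.44648475e-01]
[[-0.    -0.96  -0.278]
 [ 1.    -0.     0.001]
 [-0.001 -0.278  0.96 ]]
[[329.35312423   0.         278.21164806]
 [  0.         329.35312423 212.2904427 ]
 [  0.           0.           1.        ]]
TCP [ 0.2147 -0.4516  0.2313] yaw 0.444 shift cm [29.22 -4.33  3.13] turn 0.444
scene keyed 74 [0.45902385 0.26252473 0.09317557]
scene plain 65 [0.45036064 0.0533086  0.09262661]
hub (527.9113159179688, -282.28399658203125) 27.731843948364258 0.05898146774755956
side keyed 62 [0.46419081 0.25798341 0.09308965]
side plain 77 [0.45471716 0.04812086 0.09385752]
hub (529.8753662109375, -283.4112854003906) 26.11793327331543 0.05964609938666996
```

carry_out(
  increments=[8.5,5.5,-0.9,1.5,0,8.5,5.5,-0.9,1.5,0,8.5,5.5,-0.9,1.5,0,8.5,5.5,-0.9,1.5,0,8.5,5.5,-0.9,1.5,0],
)

```text
clock: 2.12
eef_pos: [0.4452, -0.2918, 0.156]
tool_rot: [0.975, 0.22, 0.0, 0.0]
ft_force: [0.6, -1.7, -0.0]
grip_width: 0.0852
grasp_force: 0.0
```

carry_out(
  increments=[8.5,1.5,0,1.5,0,8.5,0,0,1.0,0.15,8.5,0,0,0,0.15,8.5,0,0,0,0.144,8.5,0,0,0,0],
)

```text
clock: 2.75
eef_pos: [0.4567, -0.2869, 0.1311]
tool_rot: [1.0, 0.0, -0.0, 0.0]
ft_force: [-0.3, 0.3, -0.1]
grip_width: 0.0847
grasp_force: 0.0
```

```bash
python3 - <<'E'
from h import *
print(bot.get_obs()["clock"])
go([.459,-.285,.13],0)
p=bot.camera("wrist"); print(p["range_z"].min(),np.round(p["eye"],4))
for name in ["nest","hub_centre","keyway_mean"]:
    for d in bot.place_of(p,name)[:2]: X=w(p,d["xyz"]); print(name,np.round(X,4),round(d["p"],2),np.round(proj(p,X)))
X=cloud(p); hub=(np.abs(X[...,2]-.06)<.004)&(np.hypot(X[...,0]-.529,X[...,1]+.285)<.035)
q=X[hub]; c,r=cv2.minEnclosingCircle((q[:,:2]*1000).astype(np.float32)); print("hub",c,r,q[:,2].mean())
u,v=proj(p,[.529,-.285,.06]).astype(int); print(u,v)
np.savez("hub.npz",X=X,px=p["pixels"])
cr=p["pixels"][max(v-90,0):v+90,max(u-90,0):u+90]; cv2.imwrite("pics/hub1.png",cv2.resize(cr,None,fx=3,fy=3,interpolation=cv2.INTER_CUBIC))
E
```

```text
2.75
TCP [ 0.4567 -0.2869  0.1311] yaw 0.0 shift cm [ 0.23 -0.19  0.11] turn 0.0
0.0 [ 0.5273 -0.2868  0.2757]
nest [ 0.5295 -0.2833 -0.002 ] 0.65 [274. 114.]
hub_centre [ 0.5326 -0.283   0.0632] 0.97 [272. 108.]
keyway_mean [ 0.5137 -0.2793  0.0613] 0.83 [266. 139.]
hub (529.5794677734375, -283.8284606933594) 25.773548126220703 0.06195728976253493
275 114
```

View pics/hub1.png

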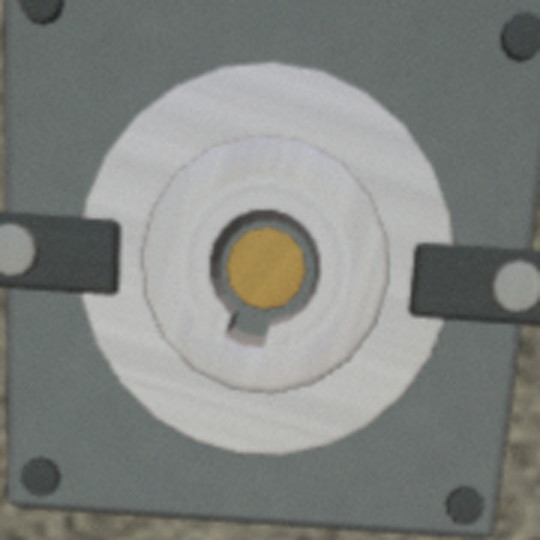

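```bash
python3 - <<'E'
from h import *
p=bot.camera("wrist"); g=cv2.cvtColor(p["pixels"],cv2.COLOR_BGR2GRAY).astype(np.float32)
# refine hub centre: hub outline depth edge
best=[]
C=np.array([.5296,-.2838])
a=np.linspace(-1.2,1.2,49)
for r in [.0135,.0145,.0152]:
    uv=np.array([proj(p,[C[0]-r*np.cos(t),C[1]+r*np.sin(t),.06]) for t in a],np.float32)
    s=cv2.remap(g,uv[:,:1],uv[:,1:],cv2.INTER_LINEAR).ravel()
    print(r,dict(zip(a.round(2),s.astype(int))))
# bore circle: dark ring centre
a=np.linspace(0,2*np.pi,72,endpoint=False); rr=np.arange(.009,.0145,.00025); E=[]
for t in a:
    uv=np.array([proj(p,[C[0]+r*np.cos(t),C[1]+r*np.sin(t),.06]) for r in rr],np.float32)
    s=cv2.remap(g,uv[:,:1],uv[:,1:],cv2.INTER_LINEAR).ravel(); i=np.argmax(np.diff(s)); E.append(rr[i])
E=np.array(E); A=np.c_[np.cos(a),np.sin(a),np.ones(72)]; m=np.abs(np.angle(np.exp(1j*(a-np.pi+.24))))>.6
for _ in range(4):
    x=np.linalg.lstsq(A[m],E[m],rcond=None)[0]; m&=abs(A@x-E)<.0012
print("bore",C+x[:2],x[2],m.sum())
E
```

```text
0.0135 {np.float64(-1.2): np.int64(187), np.float64(-1.15): np.int64(183), np.float64(-1.1): np.int64(185), np.float64(-1.05): np.int64(184), np.float64(-1.0): np.int64(186), np.float64(-0.95): np.int64(188), np.float64(-0.9): np.int64(186), np.float64(-0.85): np.int64(185), np.float64(-0.8): np.int64(186), np.float64(-0.75): np.int64(186), np.float64(-0.7): np.int64(187), np.float64(-0.65): np.int64(186), np.float64(-0.6): np.int64(185), np.float64(-0.55): np.int64(186), np.float64(-0.5): np.int64(186), np.float64(-0.45): np.int64(187), np.float64(-0.4): np.int64(185), np.float64(-0.35): np.int64(185), np.float64(-0.3): np.int64(185), np.float64(-0.25): np.int64(184), np.float64(-0.2): np.int64(186), np.float64(-0.15): np.int64(185), np.float64(-0.1): np.int64(186), np.float64(-0.05): np.int64(173), np.float64(0.0): np.int64(144), np.float64(0.05): np.int64(125), np.float64(0.1): np.int64(122), np.float64(0.15): np.int64(122), np.float64(0.2): np.int64(119), np.float64(0.25): np.int64(117), np.float64(0.3): np.int64(119), np.float64(0.35): np.int64(118), np.float64(0.4): np.int64(11
[... 3125 characters left out ...]
loat64(0.25): np.int64(140), np.float64(0.3): np.int64(140), np.float64(0.35): np.int64(139), np.float64(0.4): np.int64(139), np.float64(0.45): np.int64(137), np.float64(0.5): np.int64(136), np.float64(0.55): np.int64(127), np.float64(0.6): np.int64(156), np.float64(0.65): np.int64(183), np.float64(0.7): np.int64(187), np.float64(0.75): np.int64(182), np.float64(0.8): np.int64(182), np.float64(0.85): np.int64(182), np.float64(0.9): np.int64(183), np.float64(0.95): np.int64(182), np.float64(1.0): np.int64(184), np.float64(1.05): np.int64(185), np.float64(1.1): np.int64(182), np.float64(1.15): np.int64(183), np.float64(1.2): np.int64(184)}
bore [ 0.52964223 -0.28359658] 0.011474771802865897 58
```

carry_out(
  increments=[8.5,-0.6,-5.5,-0.6,0,8.5,-0.6,-5.5,-0.6,0,8.5,-0.6,-5.5,-0.6,0,8.5,-0.6,-5.5,-0.6,0,8.5,-0.6,-5.5,-0.6,0],
)

```text
clock: 3.62
eef_pos: [0.4271, -0.0098, 0.1618]
tool_rot: [1.0, 0.0, 0.001, -0.0]
ft_force: [0.9, 1.1, -0.4]
grip_width: 0.085
grasp_force: 0.0
```

carry_out(
  increments=[8.5,-0.8,-5.5,0,0,8.5,-0.8,-5.5,0,0,8.5,-0.8,-5.5,0,0,8.5,-0.8,-5.5,0,0,8.5,0,-5.4,0,0],
)

```text
clock: 4.25
eef_pos: [0.3922, 0.1084, 0.1746]
tool_rot: [0.994, 0.089, -0.007, -0.062]
ft_force: [-1.2, -0.0, -0.0]
grip_width: 0.0849
grasp_force: 0.0
```

```bash
python3 - <<'E'
from h import *
print(bot.get_obs()["clock"]); go([.393,.262,.15],0)
p=bot.camera("wrist"); print(np.round(p["eye"],4))
for name in ["keyed_shaft","tang","key_foot","stand_a","plain_shaft"]:
    for d in bot.place_of(p,name)[:3]: X=w(p,d["xyz"]); print(name,np.round(X,4),round(d["p"],2),np.round(proj(p,X)))
u,v=proj(p,[.4635,.262,.08]).astype(int); print(u,v)
X=cloud(p); m=(np.hypot(X[...,0]-.4635,X[...,1]-.262)<.03)&(X[...,2]>.085)&(X[...,2]<.11)
print("top",cv2.minAreaRect((X[m][:,:2]*1000).astype(np.float32)),X[m][:,2].mean(),m.sum())
np.savez("shaft.npz",X=X,px=p["pixels"])
v0,u0=max(v-90,0),max(u-90,0);print(v0,u0)
cv2.imwrite("pics/shaft1.png",cv2.resize(p["pixels"][v0:v+90,u0:u+90],None,fx=3,fy=3,interpolation=cv2.INTER_CUBIC))
E
```

```text
4.25
TCP [0.3922 0.1084 0.1746] yaw 0.178 shift cm [  2.81 -14.68   4.31] turn 0.178
[0.4651 0.1037 0.318 ]
keyed_shaft [ 0.4505  0.35   -0.0014] 0.82 [72. 85.]
keyed_shaft [0.4655 0.2616 0.0214] 0.71 [146.  83.]
tang [0.4354 0.1661 0.0578] 0.97 [235. 140.]
tang [0.4556 0.3529 0.0573] 0.72 [16. 72.]
tang [0.4653 0.2608 0.0801] 0.67 [106.  76.]
key_foot [0.4513 0.266  0.0328] 0.76 [133.  98.]
key_foot [0.4222 0.1603 0.0125] 0.67 [251. 152.]
key_foot [0.4432 0.3453 0.0126] 0.61 [66. 93.]
stand_a [ 0.4609  0.2592 -0.0007] 0.89 [160.  91.]
plain_shaft [0.4535 0.0535 0.0206] 0.77 [375. 141.]
104 77
top ((463.7889099121094, 260.0428771972656), (16.95370864868164, 24.1261043548584), 71.63282012939453) 0.09545940882097985 1262
0 14
```

View pics/shaft1.png

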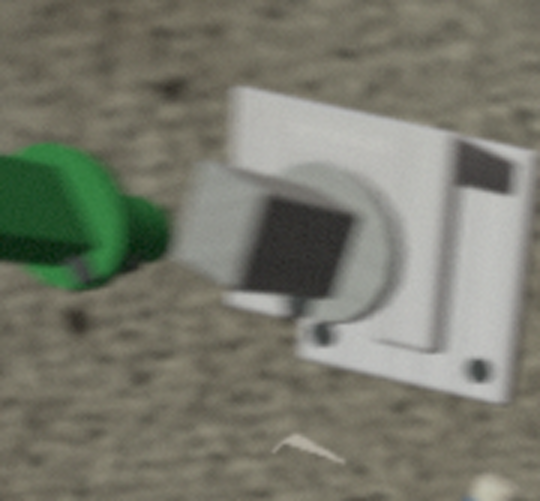

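```bash
python3 - <<'E'
from h import *
o=bot.get_obs(); print({k:np.round(o[k],3) for k in ["clock","joint_pos","joint_vel","tau","ft_force","ft_torque"]})
for i in range(3): bot.camera("wrist")
o=bot.get_obs(); print({k:np.round(o[k],3) for k in ["clock","joint_pos","joint_vel","tau","ft_force","eef_pos","tool_rot"]})
p=bot.camera("side"); cv2.imwrite("pics/side2.png",p["pixels"])
E
```

```text
{'clock': np.float64(4.55), 'joint_pos': array([ 0.175,  0.096, -0.332,  1.146,  0.122,  3.141]), 'joint_vel': array([-0.006, -0.001, -0.005,  0.003,  0.001,  0.   ]), 'tau': array([ 1.6700e-01, -2.8615e+01,  2.3832e+01,  1.0000e-02,  4.0100e-01,
       -0.0000e+00]), 'ft_force': array([-0.149,  0.583,  0.328]), 'ft_torque': array([-0.147, -0.041,  0.028])}
{'clock': np.float64(4.7), 'joint_pos': array([ 0.175,  0.096, -0.332,  1.146,  0.123,  3.141]), 'joint_vel': array([ 0.   , -0.001, -0.001,  0.001,  0.001,  0.001]), 'tau': array([ 5.8000e-02, -2.8535e+01,  2.3759e+01,  1.8000e-02,  3.9500e-01,
       -0.0000e+00]), 'ft_force': array([-0.792,  1.159,  0.595]), 'eef_pos': array([0.393, 0.107, 0.174]), 'tool_rot': array([ 0.994,  0.088, -0.007, -0.061])}
```

View pics/side2.png

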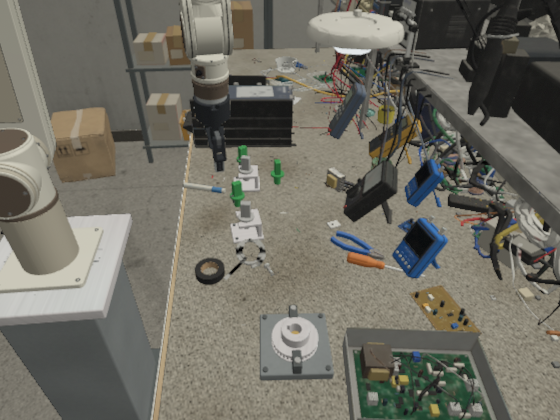

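carry_out(
  increments=[8.5,0,0,0,-0.18,8.5,0,0,0,-0.18,8.5,0,0,0,-0.18,8.5,0,0,0,-0.18,8.5,0,0,0,-0.18],
)

```text
clock: 5.38
eef_pos: [0.3928, 0.1073, 0.1742]
tool_rot: [0.856, 0.514, 0.021, -0.058]
ft_force: [0.6, 0.4, -0.8]
grip_width: 0.0854
grasp_force: 0.0
```

carry_out(
  increments=[8.5,0,0,0,-0.18,8.5,0,0,0,-0.18,8.5,0,0,0,-0.18,8.5,0,0,0,-0.18,8.5,0,0,0,-0.18],
)

```text
clock: 6.0
eef_pos: [0.3928, 0.1073, 0.1742]
tool_rot: [0.547, 0.835, 0.044, -0.043]
ft_force: [0.6, -0.2, 0.0]
grip_width: 0.0849
grasp_force: 0.0
```

carry_out(
  increments=[8.5,0,0,0,-0.18,8.5,0,0,0,-0.18,8.5,0,0,0,-0.18,8.5,0,0,0,-0.18,8.5,0,0,0,-0.18],
)

```text
clock: 6.62
eef_pos: [0.3928, 0.1073, 0.1742]
tool_rot: [0.129, 0.99, 0.058, -0.019]
ft_force: [0.3, -0.3, -0.2]
grip_width: 0.0849
grasp_force: 0.0
```

```bash
python3 - <<'E'
from h import *
o=bot.get_obs(); M=Rm(o["tool_rot"]); print(np.round(o["joint_pos"],3),tool()[2],M[:,2].round(4),o["clock"])
p=bot.camera("wrist")
for name in ["keyed_shaft","tang","key_foot","stand_a","plain_shaft"]:
    for d in bot.place_of(p,name)[:3]: X=w(p,d["xyz"]); print(name,np.round(X,4),round(d["p"],2),np.round(proj(p,X)))
E
```

```text
[ 0.175  0.095 -0.332  1.146  0.123  0.435] 2.8850567521422925 [-0.0236  0.1201 -0.9925] 6.625
keyed_shaft [0.4656 0.2598 0.0213] 0.9 [426. 231.]
keyed_shaft [0.4355 0.1657 0.0037] 0.8 [326. 225.]
keyed_shaft [0.45   0.3507 0.0015] 0.72 [494. 189.]
tang [0.4367 0.1665 0.0571] 0.63 [342. 242.]
tang [0.4626 0.2617 0.0777] 0.58 [464. 246.]
tang [0.5571 0.2611 0.0547] 0.58 [459. 327.]
key_foot [0.5554 0.2679 0.0119] 0.86 [440. 302.]
key_foot [0.4201 0.1631 0.0103] 0.77 [321. 213.]
key_foot [0.4443 0.3481 0.017 ] 0.64 [502. 186.]
stand_a [0.4621 0.2594 0.0008] 0.79 [414. 223.]
plain_shaft [0.4532 0.0511 0.0231] 0.8 [221. 280.]
```

carry_out(
  increments=[8.5,0,0,0,-0.18,8.5,0,0,0,-0.18,8.5,0,0,0,-0.18,8.5,0,0,0,-0.18,8.5,0,0,0,-0.18],
)

```text
clock: 7.55
eef_pos: [0.3928, 0.1075, 0.1743]
tool_rot: [-0.314, 0.948, 0.061, 0.008]
ft_force: [0.2, 0.7, -0.9]
grip_width: 0.0851
grasp_force: 0.0
```

carry_out(
  increments=[8.5,0,0,0,-0.18,8.5,0,0,0,-0.18,8.5,0,0,0,-0.18,8.5,0,0,0,-0.18,8.5,0,0,0,-0.18],
)

```text
clock: 8.18
eef_pos: [0.3928, 0.1075, 0.1743]
tool_rot: [-0.695, 0.717, 0.051, 0.033]
ft_force: [0.1, 0.0, 0.4]
grip_width: 0.0853
grasp_force: 0.0
```

carry_out(
  increments=[8.5,0,0,0,-0.18,8.5,0,0,0,-0.18,8.5,0,0,0,-0.18,8.5,0,0,0,-0.18,8.5,0,0,0,-0.18],
)

```text
clock: 8.8
eef_pos: [0.3928, 0.1075, 0.1743]
tool_rot: [0.937, -0.343, -0.032, -0.052]
ft_force: [0.2, -0.0, -0.3]
grip_width: 0.085
grasp_force: 0.0
```

carry_out(
  increments=[8.5,0,0,0,-0.18,8.5,0,0,0,-0.18,8.5,0,0,0,-0.18,8.5,0,0,0,-0.18,8.5,0,0,0,-0.15],
)

```text
clock: 9.43
eef_pos: [0.3928, 0.1075, 0.1743]
tool_rot: [0.995, 0.083, -0.007, -0.061]
ft_force: [0.1, -0.3, -0.3]
grip_width: 0.0847
grasp_force: 0.0
```

carry_out(
  increments=[8.5,0,0,0,-0.05,8.5,0,0,0,-0.05,8.5,0,0,0,-0.05,8.5,0,0,0,-0.05,8.5,0,0,0,0],
)

```text
clock: 10.05
eef_pos: [0.3809, 0.1517, 0.1743]
tool_rot: [0.987, 0.157, 0.002, -0.044]
ft_force: [0.1, 0.6, 0.9]
grip_width: 0.085
grasp_force: 0.0
```

```bash
python3 - <<'E'
from h import *
o=bot.get_obs(); M=Rm(o["tool_rot"]); print(np.round(o["joint_pos"],3),tool()[2],M[:,2].round(4),o["eef_pos"],o["clock"])
E
```

```text
[ 0.316  0.085 -0.34   1.127  0.086 -3.14 ] 0.3142832104640301 [-0.0093  0.0871 -0.9962] [0.380869   0.15172351 0.17427192] 10.05
```

carry_out(
  increments=[8.5,-1.0,3.2,0,0,8.5,-1.0,3.2,0,0,8.5,-1.0,3.2,0,0,8.5,-0.8,3.2,0,0,8.5,0,0,0,0],
)

```text
clock: 10.68
eef_pos: [0.3601, 0.0913, 0.1653]
tool_rot: [0.993, 0.113, 0.007, -0.014]
ft_force: [0.5, 0.1, 0.4]
grip_width: 0.0849
grasp_force: 0.0
```

```bash
python3 - <<'E'
from h import *
o=bot.get_obs(); M=Rm(o["tool_rot"]); print(np.round(o["joint_pos"],3),tool()[2],M[:,2].round(4),o["eef_pos"],o["clock"])
E
```

```text
[ 0.228  0.018 -0.434  1.101  0.025 -3.141] 0.22668781595784576 [ 0.0113  0.0285 -0.9995] [0.3600505  0.0912696  0.16533665] 10.675
```

carry_out(
  increments=[8.5,-1.2,5.2,0,0.17,8.5,-0.3,5.3,0,0.17,8.5,0.6,5.3,0,0.15,8.5,1.4,5.1,0,0.12,8.5,2.0,4.9,0,0.07],
)

```text
clock: 11.3
eef_pos: [0.364, -0.1711, 0.158]
tool_rot: [0.974, -0.228, 0.003, -0.013]
ft_force: [1.3, 0.5, -0.5]
grip_width: 0.0849
grasp_force: 0.0
```

carry_out(
  increments=[8.5,0,0,0,-0.05,8.5,0,0,0,-0.05,8.5,0,0,0,-0.04,8.5,0,0,0,0,8.5,0,0,0,0],
)

```text
clock: 11.92
eef_pos: [0.3764, -0.1374, 0.1579]
tool_rot: [0.985, -0.175, 0.0, -0.0]
ft_force: [0.7, 0.2, 0.2]
grip_width: 0.0848
grasp_force: 0.0
```

```bash
python3 - <<'E'
from h import *
o=bot.get_obs(); M=Rm(o["tool_rot"]); print(np.round(o["joint_pos"],3),tool()[2],M[:,2].round(4),o["eef_pos"],o["clock"])
E
```

```text
[-0.35   0.096 -0.37   1.104  0.    -3.141] -0.3513551514564026 [ 3.e-04  2.e-04 -1.e+00] [ 0.37635133 -0.13744627  0.15787162] 11.925
```

carry_out(
  increments=[8.5,-0.2,-5.1,0,0,8.5,-0.2,-5.1,0,0,8.5,-0.2,-5.1,0,0,8.5,-0.2,-5.1,0,0,8.5,-0.2,-5.1,0,0],
)

```text
clock: 12.55
eef_pos: [0.4555, 0.106, 0.158]
tool_rot: [0.984, -0.176, 0.0, -0.0]
ft_force: [1.1, 0.2, 0.2]
grip_width: 0.0851
grasp_force: 0.0
```

carry_out(
  increments=[8.5,-0.2,-5.1,0,0,8.5,-0.2,-5.1,0,0,8.5,-0.2,-5.1,0,0,8.5,0,0,0,0.18,8.5,0,0,0,0.18],
)

```text
clock: 13.18
eef_pos: [0.5023, 0.2508, 0.1574]
tool_rot: [0.936, -0.351, -0.0, 0.0]
ft_force: [0.0, -0.2, -0.0]
grip_width: 0.0851
grasp_force: 0.0
```

carry_out(
  increments=[8.5,0,0,0,0.184,8.5,0,0,0,0.184,8.5,0,0,0,0.184,8.5,0,0,0,0.184,8.5,0,0,0,0.184],
)

```text
clock: 13.8
eef_pos: [0.5024, 0.2498, 0.1578]
tool_rot: [-0.682, 0.731, 0.0, 0.0]
ft_force: [-0.2, 0.3, 0.1]
grip_width: 0.0852
grasp_force: 0.0
```

carry_out(
  increments=[8.5,0,0,0,0.184,8.5,0,0,0,0.184,8.5,0,0,0,0.184,8.5,0,0,0,0.184,8.5,0,0,0,0.184],
)

```text
clock: 14.42
eef_pos: [0.5024, 0.2498, 0.1578]
tool_rot: [-0.287, 0.958, 0.0, 0.0]
ft_force: [-0.7, -0.2, -0.3]
grip_width: 0.0848
grasp_force: 0.0
```

carry_out(
  increments=[8.5,0,0,0,0.184,8.5,0,0,0,0.184,8.5,0,0,0,0.184,8.5,0,0,0,0.184,8.5,0,0,0,0.184],
)

```text
clock: 15.05
eef_pos: [0.5024, 0.2498, 0.1578]
tool_rot: [0.168, 0.986, 0.0, -0.0]
ft_force: [0.2, 0.3, -0.3]
grip_width: 0.0847
grasp_force: 0.0
```

```bash
python3 - <<'E'
from h import *
o=bot.get_obs(); M=Rm(o["tool_rot"]); print(np.round(o["joint_pos"],3),tool()[2],M[:,2].round(4),o["eef_pos"],o["clock"])
p=bot.camera("wrist"); print(np.round(p["eye"],4))
for name in ["keyed_shaft","tang","key_foot","stand_a"]:
    for d in bot.place_of(p,name)[:3]: X=w(p,d["xyz"]); print(name,np.round(X,4),round(d["p"],2),np.round(proj(p,X)))
u,v=proj(p,[.464,.261,.08]).astype(int)
X=cloud(p); m=(np.hypot(X[...,0]-.464,X[...,1]-.261)<.02)&(X[...,2]>.09)&(X[...,2]<.105)
print("top",cv2.minAreaRect((X[m][:,:2]*1000).astype(np.float32)),X[m][:,2].mean(),m.sum())
v0,u0=max(v-90,0),max(u-90,0);print(v0,u0)
cv2.imwrite("pics/shaft2.png",cv2.resize(p["pixels"][v0:v+90,u0:u+90],None,fx=3,fy=3,interpolation=cv2.INTER_CUBIC))
E
```

```text
[0.461 0.401 0.036 1.206 0.    0.8  ] 2.8033275925255574 [ 0.e+00  2.e-04 -1.e+00] [0.50242432 0.24983161 0.15783605] 15.05
[0.4359 0.2734 0.3025]
keyed_shaft [0.556  0.2616 0.001 ] 0.89 [308. 242.]
keyed_shaft [4.374e-01 1.655e-01 2.000e-04] 0.88 [168. 159.]
keyed_shaft [0.4653 0.262  0.0218] 0.84 [277. 156.]
tang [0.5567 0.2625 0.0545] 0.96 [315. 266.]
tang [0.4581 0.3567 0.0544] 0.96 [398. 107.]
tang [0.4671 0.2601 0.0814] 0.83 [275. 169.]
key_foot [0.4391 0.347  0.0135] 0.98 [364.  90.]
key_foot [0.5527 0.2747 0.0135] 0.88 [321. 239.]
key_foot [0.4177 0.1614 0.0129] 0.72 [149. 141.]
top ((464.0213623046875, 261.135986328125), (15.93674087524414, 24.011940002441406), 72.50663757324219) 0.09788235651936864 985
74 185
```

View pics/shaft2.png

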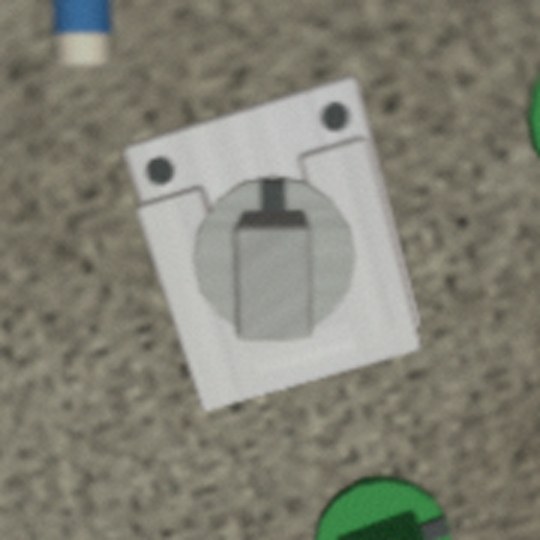

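carry_out(
  increments=[8.5,4.0,-0.2,0,-0.03,8.5,0,0,2.5,0,8.5,0,0,3.0,0,8.5,0,0,3.0,0,8.5,0,0,1.3,0],
)

```text
clock: 15.92
eef_pos: [0.4629, 0.2605, 0.0583]
tool_rot: [0.15, 0.989, -0.001, -0.001]
ft_force: [0.1, -0.4, 1.0]
grip_width: 0.0849
grasp_force: 0.0
```

carry_out(
  increments=[1.0,0,0,0,0,1.0,0,0,0,0,1.0,0,0,0,0,1.0,0,0,0,0,1.0,0,0,0,0],
)

```text
clock: 16.55
eef_pos: [0.4649, 0.2614, 0.061]
tool_rot: [0.151, 0.989, 0.001, 0.001]
ft_force: [-0.6, -0.4, 5.6]
grip_width: 0.0152
grasp_force: 59.2
```

```bash
python3 - <<'E'
from h import *
o=bot.get_obs(); M=Rm(o["tool_rot"]); print(np.round(o["joint_pos"],3),tool()[2],o["eef_pos"],o["clock"],o["ft_force"],o["grip_width"],o["grasp_force"])
E
```

```text
[ 0.512  0.439 -0.183  0.947  0.     0.814] 2.839358831765468 [0.46486998 0.26142872 0.06099002] 16.55 [-0.59958591 -0.37211353  5.63644298] 0.015157360767825109 59.249117374420166
```

carry_out(
  increments=[1.0,0,0,-1.5,0,1.0,0,0,-2.5,0,1.0,0,0,-3.0,0,1.0,0,0,-3.0,0,1.0,0,0,-2.0,0],
)

```text
clock: 17.18
eef_pos: [0.4642, 0.2612, 0.1819]
tool_rot: [0.151, 0.989, 0.001, 0.001]
ft_force: [0.6, 0.2, -2.3]
grip_width: 0.015
grasp_force: 58.5
```

```bash
python3 - <<'E'
from h import *
t,M,y=tool(); p=bot.camera("wrist"); X=cloud(p); L=(X-t)@M   # tool frame
o=bot.get_obs();print(o["clock"],t,y,o["ft_force"],o["grip_width"],o["grasp_force"])
# collar top: tool z about 60-56.. ; report collar disc points
for lo,hi in [(-.002,.004),(.004,.010)]:
    m=(np.hypot(L[...,0],L[...,1])<.03)&(L[...,2]>lo)&(L[...,2]<hi); print(lo,m.sum(),L[m].min(0) if m.any() else 0,L[m].max(0) if m.any() else 0)
m=(np.hypot(L[...,0],L[...,1])<.03)&(L[...,2]<-.02)&(L[...,2]>-.045); print("upper",m.sum(),L[m].min(0),L[m].max(0))
np.savez("held.npz",L=L,px=p["pixels"])
u,v=proj(p,t).astype(int);print(u,v)
v0,u0=max(v-90,0),max(u-90,0)
cv2.imwrite("pics/held.png",cv2.resize(p["pixels"][v0:v+90,u0:u+90],None,fx=3,fy=3,interpolation=cv2.INTER_CUBIC)); print(v0,u0)
E
```

```text
17.225 [0.46421697 0.26115138 0.18191391] 2.839417456355752 [ 0.6027257   0.13989044 -0.10490205] 0.015066285258903566 58.67439866065979
-0.002 1379 [ 0.00173212 -0.01927634 -0.00199339] [0.02065113 0.01944277 0.00399561]
0.004 221 [ 0.00146992 -0.01873088  0.00401279] [0.02077996 0.01949067 0.0093018 ]
upper 5284 [-0.0115713  -0.02869211 -0.04499125] [ 0.01359913  0.02859147 -0.02003616]
278 269
179 188
```

View pics/held.png

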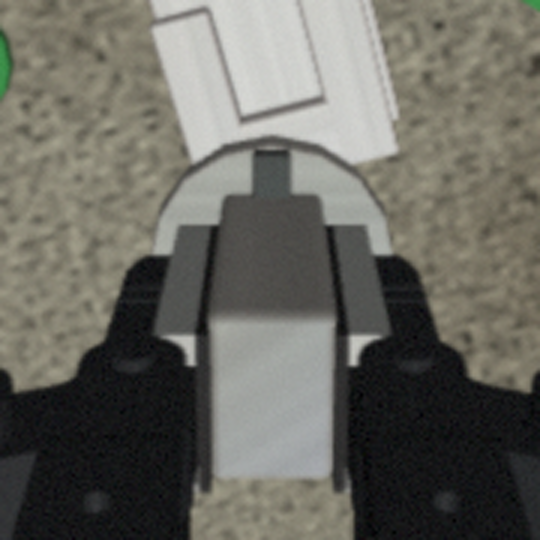

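carry_out(
  increments=[1.0,-2.5,-4.0,0,0,1.0,-2.8,-5.0,0,0,1.0,-2.8,-5.0,0,0,1.0,-2.8,-5.0,0,0,1.0,-2.8,-5.0,0,0],
)

```text
clock: 17.85
eef_pos: [0.5231, -0.0106, 0.1795]
tool_rot: [0.15, 0.989, 0.0, -0.0]
ft_force: [1.2, 1.0, -1.5]
grip_width: 0.015
grasp_force: 58.9
```

carry_out(
  increments=[1.0,-2.8,-5.0,0.3,0,1.0,-2.8,-5.0,0.4,0,1.0,-2.8,-5.0,0.4,0,1.0,-2.8,-5.0,0.5,0,1.0,-2.8,-5.0,0.5,0],
)

```text
clock: 18.48
eef_pos: [0.5824, -0.2908, 0.158]
tool_rot: [0.151, 0.989, 0.001, -0.0]
ft_force: [0.9, 0.7, -1.6]
grip_width: 0.0156
grasp_force: 58.9
```

carry_out(
  increments=[1.0,-1.0,-1.0,0,0,1.0,0,0,0,0,1.0,0,0,0,0,1.0,0,0,0,0,1.0,0,0,0,0],
)

```text
clock: 19.1
eef_pos: [0.5893, -0.3007, 0.1592]
tool_rot: [0.15, 0.989, 0.0, 0.0]
ft_force: [-0.3, 0.3, -2.6]
grip_width: 0.0152
grasp_force: 59.2
```

```bash
cat > meas.py <<'E'
from h import *
t,M,y=tool(); p=bot.camera("wrist"); L=(cloud(p)-t)@M; g=cv2.cvtColor(p["pixels"],cv2.COLOR_BGR2GRAY).astype(np.float32)
o=bot.get_obs(); print(o["clock"],t.round(4),round(y,4),M[:,2].round(4),o["ft_force"].round(1),round(o["grip_width"],4))
m=(abs(L[...,1])<.006)&(L[...,2]>-.03)&(L[...,2]<-.006)&(abs(L[...,0]-.012)<.006); print("tang front x",np.median(L[m][:,0]),m.sum())
m=(abs(L[...,1])<.012)&(abs(L[...,2]+.036)<.004)&(abs(L[...,0])<.02); q=L[m]; print("tang top z",np.median(q[:,2]),q.min(0),q.max(0))
m=(abs(L[...,1])>.005)&(np.hypot(L[...,0],L[...,1])<.026)&(abs(L[...,2]-.004)<.006)&(L[...,0]>.013); print("collar z",np.median(L[m][:,2]),m.sum())
zc=np.median(L[m][:,2])
def prof(C,z,ts,rr,sgn):
    E=[]
    for a in ts:
        W=[t+M@np.array([C[0]+r*np.cos(a),C[1]+r*np.sin(a),z]) for r in rr]
        uv=np.array([proj(p,X) for X in W],np.float32); s=cv2.remap(g,uv[:,:1],uv[:,1:],cv2.INTER_CUBIC).ravel()
        E.append(rr[np.argmax(sgn*np.diff(s))]+(rr[1]-rr[0])/2)
    return np.array(E)
def circ(C,z,ts,rr,sgn,n):
    for _ in range(3):
        E=prof(C,z,ts,rr,sgn); A=np.c_[np.cos(ts),np.sin(ts),np.ones(len(ts))]; k=np.ones(len(ts),bool)
        for _ in range(4): x=np.linalg.lstsq(A[k],E[k],rcond=None)[0]; k=abs(A@x-E)<.001
        C=C+x[:2]
    print(n,"tool",C.round(5),"r",x[2].round(5),k.sum(),"world",(t+M@np.r_[C,z]).round(5)); return C
def bore(w0=(.5296,-.2836,.06),key=2.84):
    l=M.T@(np.array(w0)-t); kl=y-key  # key direction angle in tool frame
    ts=kl+np.linspace(.6,2*np.pi-.6,60); C=circ(l[:2],l[2],ts,np.arange(.009,.0145,.0002),1,"bore")
    a=np.linspace(-1,1,201)
    for r in (.0135,.0145):
        uv=np.array([proj(p,t+M@np.array([C[0]+r*np.cos(kl+b),C[1]+r*np.sin(kl+b),l[2]])) for b in a],np.float32)
        s=cv2.remap(g,uv[:,:1],uv[:,1:],cv2.INTER_LINEAR).ravel(); d=a[s<(np.median(s[:40])+s.min())/2+8]; print("keyway rel. to",key,"in tool sense: ",d.min(),d.max(),"mid",(d.min()+d.max())/2)
E
cat > m1.py <<'E'
from meas import *
bore()
cv2.imwrite("pics/w3.png",p["pixels"])
E
python3 m1.py
```

```text
19.15 [ 0.5893 -0.3007  0.1592] 2.8407 [ 4.e-04  4.e-04 -1.e+00] [-0.3 -0.7 -1.8] 0.0152
tang front x 0.012588020538280715 699
tang top z -0.037078580309771014 [-0.01201117 -0.0119846  -0.03999124] [ 0.01334151  0.0119535  -0.03200572]
collar z 0.003186976872525817 484
bore tool [ 0.06193 -0.00149] r 0.01149 60 world [ 0.52979 -0.28372  0.06   ]
keyway rel. to 2.84 in tool sense:  -0.35 0.31000000000000005 mid -0.019999999999999962
keyway rel. to 2.84 in tool sense:  -0.31999999999999995 0.29000000000000004 mid -0.014999999999999958
```

View pics/w3.png

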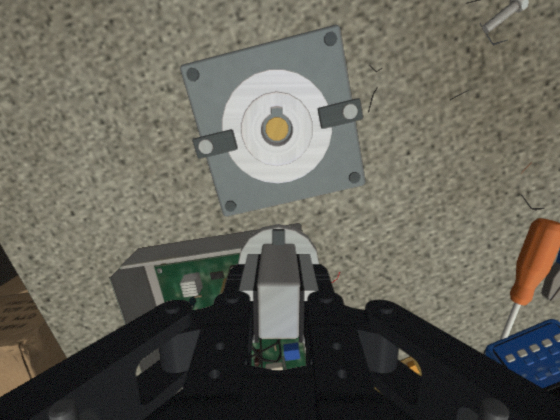

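carry_out(
  increments=[1.0,3.0,-0.05,0,-0.015,1.0,3.1,-0.1,0,0,1.0,0,0,2.5,0,1.0,0,0,2.0,0,1.0,0,0,0,0],
)

```text
clock: 19.77
eef_pos: [0.5291, -0.2844, 0.1123]
tool_rot: [0.143, 0.99, 0.001, -0.002]
ft_force: [-0.1, 0.3, -2.3]
grip_width: 0.0154
grasp_force: 59.1
```

```bash
python3 - <<'E'
from h import *
go([.5297,-.2837,.09],2.855)
p=bot.camera("side"); u,v=proj(p,[.53,-.284,.07]).astype(int)
cv2.imwrite("pics/side3.png",cv2.resize(p["pixels"][v-60:v+60,u-60:u+60],None,fx=4,fy=4,interpolation=cv2.INTER_CUBIC))
E
python3 meas.py
```

```text
TCP [ 0.5291 -0.2844  0.1123] yaw 2.855 shift cm [-0.05  0.08  2.23] turn -0.0
19.875 [ 0.53   -0.2849  0.1135] 2.8547 [-0.001  0.001 -1.   ] [-0.1  0.2 -1.9] 0.0152
tang front x 0.012618354933298551 700
tang top z -0.03706501516152738 [-0.01151644 -0.01199004 -0.03999149] [ 0.01335922  0.01196346 -0.03200129]
collar z 0.0031501741208780354 485
```

View pics/side3.png

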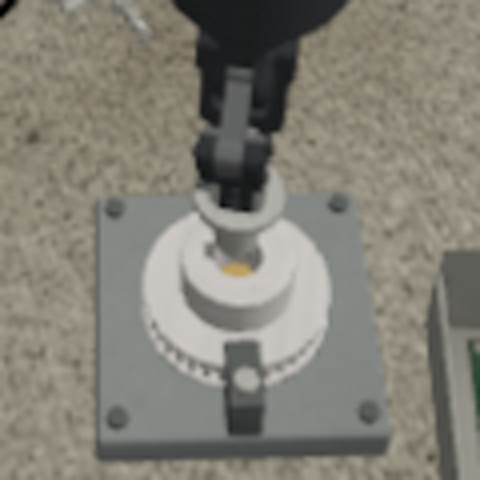

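carry_out(
  increments=[1.0,0,0,0.4,0,1.0,0,0,0.4,0,1.0,0,0,0,0,1.0,0,0,0,0,1.0,0,0,0,0],
)

```text
clock: 20.5
eef_pos: [0.5305, -0.2855, 0.1058]
tool_rot: [0.143, 0.99, 0.0, 0.0]
ft_force: [1.3, -0.3, -2.4]
grip_width: 0.0154
grasp_force: 59.1
```

```bash
python3 - <<'E'
from h import *
go([.5304,-.2839,.09],2.855); bot.camera("side"); go([.5304,-.2839,.09],2.855); print(bot.get_obs()["ft_force"])
E
```

```text
TCP [ 0.5305 -0.2855  0.1058] yaw 2.854 shift cm [0.06 0.15 1.58] turn -0.001
TCP [ 0.5305 -0.2855  0.1058] yaw 2.854 shift cm [0.06 0.15 1.58] turn -0.001
[ 0.08377706  0.47824867 -2.32314948]
```

carry_out(
  increments=[1.0,0.05,0.15,0,0,1.0,0,0,0,0,1.0,0,0,0.3,0,1.0,0,0,0.3,0,1.0,0,0,0.3,0],
)

```text
clock: 21.18
eef_pos: [0.5303, -0.2838, 0.0963]
tool_rot: [0.143, 0.99, 0.0, -0.0]
ft_force: [-0.2, -0.1, -2.0]
grip_width: 0.0154
grasp_force: 59.1
```

```bash
python3 - <<'E'
from h import *
go([.5304,-.2839,.09],2.855); bot.camera("side"); go([.5304,-.2839,.09],2.855); print(bot.get_obs()["ft_force"])
E
```

```text
TCP [ 0.5303 -0.2838  0.0963] yaw 2.854 shift cm [-0.02 -0.01  0.63] turn -0.001
TCP [ 0.53   -0.2837  0.0959] yaw 2.854 shift cm [-0.04 -0.01  0.59] turn -0.001
[-0.07055373 -0.08872095 -2.46590798]
```

carry_out(
  increments=[1.0,0,0,0.3,0,1.0,0,0,0.3,0,1.0,0,0,0.3,0,1.0,0,0,0.2,0,1.0,0,0,0.2,0],
)

```text
clock: 21.85
eef_pos: [0.5304, -0.2839, 0.0836]
tool_rot: [0.143, 0.99, 0.0, 0.0]
ft_force: [-0.3, -0.8, -1.9]
grip_width: 0.0152
grasp_force: 59.1
```

carry_out(
  increments=[1.0,0,0,0.3,0,1.0,0,0,0.3,0,1.0,0,0,0.2,0,1.0,0,0,0.2,0,1.0,0,0,0,0],
)

```text
clock: 22.48
eef_pos: [0.5306, -0.2839, 0.0742]
tool_rot: [0.143, 0.99, 0.0, 0.0]
ft_force: [-2.5, 1.6, 6.0]
grip_width: 0.0151
grasp_force: 60.2
```

carry_out(
  increments=[1.0,0,0,0.1,0,1.0,0,0,0.1,0,1.0,0,0,0.1,0,1.0,0,0,0,0,1.0,0,0,0,0],
)

```text
clock: 23.1
eef_pos: [0.5306, -0.2839, 0.0715]
tool_rot: [0.143, 0.99, 0.0, 0.0]
ft_force: [-1.4, 0.5, 6.7]
grip_width: 0.0156
grasp_force: 60.4
```

carry_out(
  increments=[1.0,0,0,0.1,0,1.0,0,0,0,0,1.0,0,0,0.05,0,1.0,0,0,0,0,1.0,0,0,0,0],
)

```text
clock: 23.72
eef_pos: [0.5306, -0.284, 0.071]
tool_rot: [0.143, 0.99, -0.0, 0.001]
ft_force: [-4.0, 1.8, 10.6]
grip_width: 0.0154
grasp_force: 61.2
```

carry_out(
  increments=[1.0,0,0,0.1,0,1.0,0,0,0,0,1.0,0,0,0,0,1.0,0,0,0,0,1.0,0,0,0,0],
)

```text
clock: 24.35
eef_pos: [0.5306, -0.284, 0.071]
tool_rot: [0.143, 0.99, -0.0, 0.001]
ft_force: [-6.0, 3.7, 16.5]
grip_width: 0.0155
grasp_force: 62.0
```

```bash
python3 - <<'E'
from h import *
o=bot.get_obs(); print(o["clock"],o["eef_pos"],o["ft_force"],o["ft_torque"],o["grip_width"])
p=bot.camera("side"); X=cloud(p); t=np.array([.5297,-.2837])
r=np.hypot(X[...,0]-t[0],X[...,1]-t[1]); m=(r>.01)&(r<.019)&(X[...,2]>.05)&(X[...,2]<.08)&(X[...,1]<t[1]-.008); print("collar top z",np.percentile(X[m][:,2],[10,50,90]).round(4),m.sum())
m=(r>.0215)&(r<.025)&(X[...,2]>.05)&(X[...,2]<.07); print("hub face z",np.percentile(X[m][:,2],[10,50,90]).round(4))
u,v=proj(p,[.53,-.284,.07]).astype(int)
cv2.imwrite("pics/side4.png",cv2.resize(p["pixels"][v-50:v+50,u-50:u+50],None,fx=5,fy=5,interpolation=cv2.INTER_CUBIC))
E
```

```text
24.35 [ 0.53064105 -0.28400723  0.07100687] [-6.0453288   3.65504584 16.51829266] [0.70532178 1.32049644 0.00194472] 0.015476194947172122
collar top z [0.061  0.066  0.0758] 99
hub face z [0.0526 0.0597 0.0615]
```

View pics/side4.png

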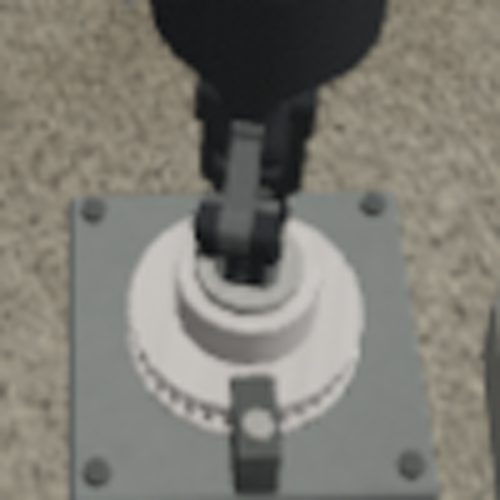

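```bash
python3 -c "
from h import *
print(bot.job_done())"
```

```text
the job is handed in; nothing more can be done
None
```

The keyed shaft is fully home in the hub, with its key in the keyway and its collar down on the hub face. I handed the job in at about 24 s, still gripping it and pressing with roughly 18 N. The plain shaft was left in its stand. I don't know the verdict: `job_done()` returned only that the job was handed in.

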